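# Hinge leaves home in the sloping tray

## Robot

A 6-joint arm with a two-finger parallel gripper is mounted at the origin on the work surface. World frame = base frame: x ahead of the robot, y to its left, z up, the work surface at z = 0. Lengths are in m, angles in rad, forces in N, time in s.
With the tool pointing down it reaches from about 0.425 to 0.95 m from the base axis. Payload 3.5 kg.
Tool frame: the origin (TCP) lies at the very end of the fingers, on their centre line; the grasp point (between the pads) lies 19 mm behind it; z points along the fingers, y is the direction in which the jaws open and shut (so a half turn about z gives the same grasp; the last joint's range is limited). The gripper opens to 85 mm and grips with 20 to 120 N. Pads are 22 mm wide; open, the fingers measure 114 mm over their backs; the gripper's body (76 mm by 85 mm) begins 54 mm behind the grasp point. The pads swing forward as they close: fully open they stand 13 mm farther back than shut.
Start: joints at [-1.254, 0.286, 1.577, -0, 1.279, -0.15], TCP at [0.304, -0.603, 0.231] pointing down, gripper open.
Joint ranges: [-2.77, 2.77], [-0.9, 2.22], [0.21, 2.48], [-1.53, 4.67], [0.24, 2.81], [-2.84, 2.84]. Speed limits (rad/s): [2.79, 2.79, 3.14, 3.14, 3.14, 3.14].

## Interface

Orientations are given as a unit quaternion [x, y, z, w].
In Python, from plant import r, viewer, job gives the robot as it stands.
- The arm moves only by the tool servo_tool, never from a script. Its argument "commands" is a list of rows, each a list of 4 numbers: the shift along the tool's x, y, z in m, then the turn about the tool's z in degrees. A call has 1 to 12 rows; each row shifts and turns the commanded pose from where the row before left it, along the tool's axes as they then stand; what a row does not reach is not made up. A row lasts 1/12 s, in which the tool goes at most 41.7 mm and 7.16 degrees, less where a joint would pass 70% of its speed; a pose out of reach is approached as far as the arm can. A call with a gripper value outside its range is refused whole. "jaw" is the opening, from 0 (shut) to 1 (fully open), set as the call begins (left out, the last holds). The fingers move at their own pace and stop on an object; the grip force is fixed at half the most. Time passes only in rows, so rows that do not move let the fingers close. It gives the time, the measured TCP pose, the force and the opening at its end, in the units of the state.
- r.observe(): the state, without advancing time (a new reading comes with each control period).
- viewer.grab_frame(name): name is "side" or "top" or "wrist"; returns a dict with "image" (480x640x3 uint8, red, green, blue), "fx", "fy", "cx", "cy" (pixels), "k1" (the pictures are not rectified: a ray, as slopes to the right and down, at radius r is drawn at 1 + k1 r^2 times it, then the intrinsics apply), "xyz" and "rotation" of the camera in the world. Camera axes: x right, y down, z forward; pixel columns grow to the right and rows downward; lengths in m; the calibration is good to about 2 mm. A picture is of the moment at which its call begins. There is no depth.
- job.close_job(): hands the job in, once; it reports no verdict.
The state is a dict: "time": time; "joint_pos": joint angles; "joint_vel": joint speeds; "joint_torque": joint torques, N m; "eef_pos": TCP position; "orientation": TCP orientation; "wrist_force": force on the tool from outside, world axes, zero at the start; "ft_torque": the same for the moment, N m; "width": finger opening in m.
Only numpy, scipy, OpenCV 4.12 (cv2) and the standard library are available. Lean on these libraries where they do the work, as an engineer would, in place of code of your own. Each camera call takes 0.05 s, during which the arm holds its last target. There are 200 camera calls.

## Task

The door hinge has been taken apart. Lay the leaf that is on the table flat on the upper half of the sloping tray, knuckles uphill, in the free space between the other leaf and the strike plate, and let go of it. Slide both leaves down the slope until each is fully home and square against the back stop, lying flat side by side, and leave the strike plate and everything else on the table where they are.

Things in the scene. Friction and masses are not known exactly. Their poses are not given: they have to be found in the camera images.
- tray: Grey sheet-steel desk tray, fixed, deck 240 long x 320 mm wide inside, sloping 0.245 rad (14 deg) down away from the robot. Frame: x downhill along the deck, y to the left across it, z square to it; origin on the deck's upper face at the foot of the back stop, mid-width, 22 mm above the table. The upper end (x = -240 mm, 80 mm up) is open; side walls stand 22 mm above the deck (3 mm thick).
- tray_stop (a point): Point on the deck at the foot of the back stop, mid-width (same place and axes as the tray's origin). The stop runs along y at x = 0, 12 mm high; a lip folded in from its top overhangs the deck's last 14 mm, 10 mm above the deck, so a leaf's plate slides in under it but its knuckles do not. Friction holds parts on the deck wherever they are left: they slide only when pushed.
- leaf_two: Steel hinge leaf: plate 100 long (leaf y) x 50 wide x 3 mm thick, 4 screw holes; knuckles of 14 mm diameter, 19.5 long, along one long edge, standing 14 mm high, undersides flush with the plate's. Origin: on the underside below the knuckle axis, mid-length; x from the knuckles to the plate's free edge, z up. This one has 2 knuckles, centred at y = -20 and +20 mm, about 0.15 kg, and lies askew part way down the right side of the tray.
- leaf_two_edge (a point): Middle of the two-knuckle leaf's free plate edge, at its underside: 50 mm along x from that leaf's origin. The end that meets the back stop.
- leaf_three: Steel hinge leaf: plate 100 long (leaf y) x 50 wide x 3 mm thick, 4 screw holes; knuckles of 14 mm diameter, 19.5 long, along one long edge, standing 14 mm high, undersides flush with the plate's. Origin: on the underside below the knuckle axis, mid-length; x from the knuckles to the plate's free edge, z up. This one has 3 knuckles, centred at y = -40, 0 and +40 mm, about 0.165 kg, and lies flat on the table left or right of the tray.
- leaf_three_edge (a point): Middle of the three-knuckle leaf's free plate edge, at its underside: 50 mm along x from that leaf's origin. The end that meets the back stop.
- strike: Steel door strike plate 110 x 30 x 3 mm with two openings, about 60 g, lying lengthwise along the left side wall of the tray with its end against the back stop. Origin: underside, middle of that end; x downhill, its length runs to x = -110 mm.
- pliers: Needle-nose pliers with black grips, 180 x 57 x 13 mm, lying on the other side of the tray from the loose leaf. Origin near the pivot, nose along +x.
- rasp: Steel rasp with wooden handle, about 345 x 26 x 26 mm, on the table's left, nearest the robot. Origin at the underside, 60 mm behind which (-x) the handle starts; blade to +x.
- gauge: Grey plastic screw gauge, a flat rule with a row of holes, 140 x 46 x 5 mm (9 mm at one end), left of the tray. Origin: centre of the underside, x along its length.
- dish: Round stainless magnetic parts dish, 146 mm wide, 30 high, holding the hinge pin and a few screws, at the right. Origin: centre of the underside.
- jar: Closed glass jar, 68 mm wide, 85 high, at the left. Origin: centre of the underside.
- driver: Screwdriver, 200 mm long, black handle 26 mm thick, right of the tray. Origin: underside at mid-length; x from handle to tip.
Things that resemble listed ones, but are neither listed nor needed, are in the scene too. Leave any pink or yellow look-alike of the leaf_three alone. Of the things shaped like the strike, the steel one is meant.

How it is judged:
On the way:
1. the three-knuckle leaf lies flat on the upper half of the tray, let go (x of leaf_three in the frame of tray_stop below -0.1 m and angle between the z axis of leaf_three and the z axis of tray, either way round below 0.06 rad and z of leaf_three in the frame of tray_stop between -0.004 and 0.004 m and linear speed of leaf_three below 0.02 m/s and contact force between the fingers and leaf_three below 0.1 N), for 0.2 s.
At the end, for the whole second after the job is handed in: Both leaves lie still and flat on the tray side by side (three-knuckle leaf left of the other), knuckles uphill, each with its free edge within 4 mm of the back stop and square to it within 4 degrees; the strike plate is still within 6 mm of the stop (x of leaf_two_edge in the frame of tray_stop between -0.004 and 0.004 m and angle between the x axis of each of leaf_two, leaf_three and the x axis of tray, either way round below 0.07 rad and x of each of leaf_two, leaf_three in the frame of tray_stop below -0.04 m and angle between the z axis of each of leaf_two, leaf_three and the z axis of tray, either way round below 0.05 rad and z of each of leaf_two_edge, leaf_two, leaf_three_edge, leaf_three in the frame of tray_stop below 0.003 m and z of each of leaf_two, leaf_three in the frame of tray_stop above -0.003 m and linear speed of each of leaf_two, leaf_three below 0.01 m/s and x of leaf_three_edge in the frame of tray_stop between -0.004 and 0.004 m and y of leaf_three in the frame of leaf_two above 0.09 m and x of strike in the frame of tray_stop above -0.006 m); the robot touches nothing.
It fails at once if the strike plate is shifted by more than 8 mm (distance of strike from where it was at the start of the episode above 0.008 m).
It fails at once if anything else on the table is shifted by more than 15 mm (distance of any of pliers, rasp, gauge, dish, jar, driver from where it was at the start of the episode above 0.015 m).
It also fails if it takes over 58 s, if anything falls off the work surface, if the arm or the gripper's body presses on something with over 40 N, if the wrist force passes 120 N, or if a joint passes its speed limit or range.

## Working session

There is one attempt and no reset: what is moved stays moved. The work goes in short steps, Python scripts to look and compute and a tool call to move; the robot and the scene stay as the last step left them, time stands still between calls to the robot, and variables do not carry over. Pictures are saved under pics/ and viewed, about 8 in all and at most 12, crops included, and the job is handed in when it is done.

Besides the shell and the picture viewer there is one more tool, called after "Emit:" by a JSON object that holds its "api" and its "payload", one argument or row to a line. servo_tool: Moves the arm, as the interface text tells. Its arguments: {"type":"object","properties":{"commands":{"type":"array"},"jaw":{"type":"number"}},"required":["commands"]}

```bash
mkdir -p pics; ls
cat > h.py <<'E'
import numpy as np, cv2
from scipy.spatial.transform import Rotation as R
def grab(n,f):
    from plant import viewer
    d=viewer.grab_frame(n); cv2.imwrite('pics/'+f+'.png',cv2.cvtColor(np.array(d['image']),cv2.COLOR_RGB2BGR))
    np.savez('pics/'+f+'.npz',**{k:np.array(v) for k,v in d.items()}); return d
def load(f): return dict(np.load('pics/'+f+'.npz'))
def rot(d):
    q=np.array(d['rotation']); return q if q.shape==(3,3) else R.from_quat(q).as_matrix()
def ray(d,uv):
    K=np.array([[d['fx'],0,d['cx']],[0,d['fy'],d['cy']],[0,0,1]],float)
    p=cv2.undistortPoints(np.array(uv,float).reshape(-1,1,2),K,np.array([float(d['k1']),0,0,0]))[:,0]
    return np.c_[p,np.ones(len(p))]@rot(d).T
def plane(d,uv,p0,n=(0,0,1)):
    v=ray(d,uv); o=np.array(d['xyz']); n=np.array(n,float)
    return o+v*(((np.array(p0)-o)@n)/(v@n))[:,None]
def proj(d,P):
    c=(np.atleast_2d(P)-np.array(d['xyz']))@rot(d); s=c[:,:2]/c[:,2:]; s=s*(1+float(d['k1'])*(s**2).sum(1,keepdims=True))
    return s*[float(d['fx']),float(d['fy'])]+[float(d['cx']),float(d['cy'])]
E
python3 - <<'E'
from h import *
for n in ('top','side'):
    d=grab(n,n+'0'); print(n,d['xyz'],d['rotation'],d['fx'],d['k1'])
from plant import r
print(r.observe())
E
```

```text
pics
top [ 0.36477491 -0.00969192  1.26159016] [-0.69604623  0.7145237  -0.05088366  0.0488505 ] 457.05430787110396 -0.013036671323491773
side [-0.20830663  0.87717848  0.97723984] [-0.32175137  0.83466179 -0.42004605  0.15289561] 549.1609186718392 -0.16280891845985204
{'time': 0.1, 'joint_pos': array([-1.25398809e+00,  2.87098124e-01,  1.57806571e+00,  1.06022046e-06,
        1.27863118e+00, -1.50016798e-01]), 'joint_vel': array([ 0.00119773, -0.00107366, -0.0030074 , -0.00189207, -0.00102423,
       -0.00100137]), 'joint_torque': array([-1.29521482e-04, -4.07300341e+01, -2.93699956e+01, -2.20146280e-04,
        3.44738903e-03, -8.98679360e-06]), 'eef_pos': array([ 0.30360843, -0.60217582,  0.23005247]), 'orientation': array([ 9.72882195e-01,  2.31298555e-01, -9.12217134e-05, -1.09739688e-03]), 'wrist_force': array([-0.85457873, -1.22258524, -0.59113743]), 'ft_torque': array([0.00536087, 0.01306344, 0.05642087]), 'width': 0.0853830785444615}
```

View pics/top0.png

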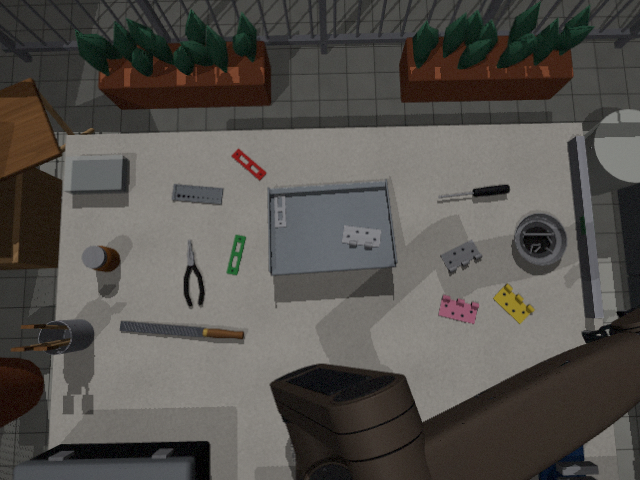

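View pics/side0.png

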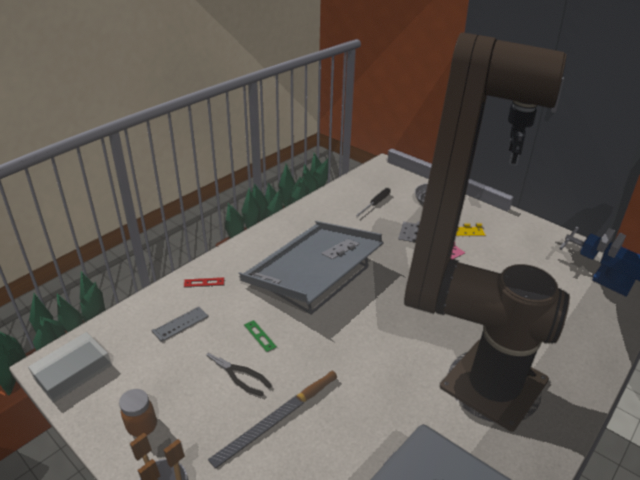

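The top view shows the table leaf candidates: grey (461,256), pink (459,309) and yellow (514,303). The grey steel one fits. Strike candidates are steel at (280,210) in the tray, red (249,164) and green (236,255). The steel one fits. Leaf_two is at (362,237). I'll confirm in an enlarged crop.

Run:
```python
import cv2
i=cv2.imread('pics/top0.png')
cv2.imwrite('pics/crop1.png',cv2.resize(i[170:310,260:500],None,fx=3.3,fy=3.3,interpolation=cv2.INTER_CUBIC))
```

```text
(no output)
```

View pics/crop1.png

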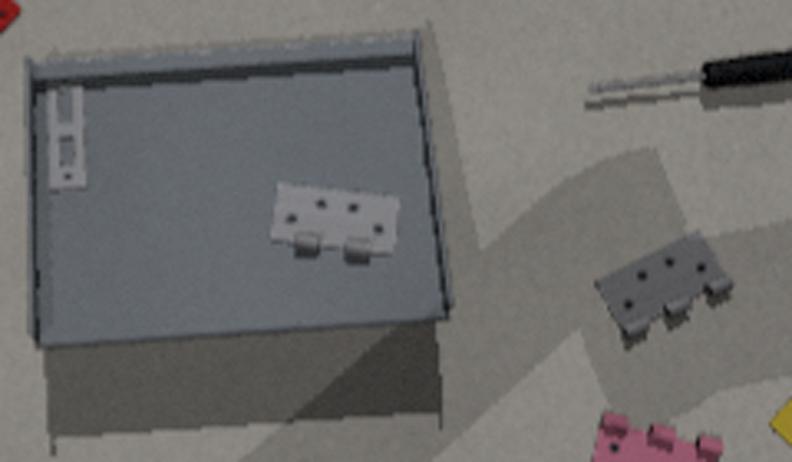

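The crop confirms it: grey 3-knuckle leaf on the right of the tray with knuckles toward the robot, 2-knuckle leaf askew in the tray, and the steel strike along the left wall. Next I compute the poses.

```bash
cat >> h.py <<'E'
S=0.245
def cp(p): return np.array(p,float)/3.3+[260,170]-0.35
def trayT(mid,yaw): # mid = upper deck edge mid (world), yaw of downhill dir
    Rm=R.from_euler('zy',[yaw,S]).as_matrix(); return Rm, np.array(mid)+Rm@[0.24,0,0]
E
python3 - <<'E'
from h import *
d=load('top0')
e=plane(d,[cp((42,346)),cp((443,320))],[0,0,.08]); print('upper edge',e, np.linalg.norm(e[0]-e[1]))
dy=e[0]-e[1]; yaw=np.arctan2(dy[1],dy[0])-np.pi/2; print('yaw',yaw)
Rm,o=trayT(e.mean(0),yaw); print('origin',o)
# wall tops at stop end: outer corners
w=plane(d,[cp((27,60)),cp((417,33))],o+Rm@[0,0,.022],Rm[:,2]); print('stop end wall tops in tray',(w-o)@Rm)
w=plane(d,[cp((38,347)),cp((450,305))],o+Rm@[0,0,.022],Rm[:,2]); print('upper end in tray',(w-o)@Rm)
n=Rm[:,2]
def T(c,h): return (plane(d,[cp(x) for x in c],o+n*h,n)-o)@Rm
print('strike',T([(50,87),(82,87),(86,188),(50,190)],.003))
print('two free/knk corners',T([(277,183),(400,197),(397,254),(270,242)],.003))
print('two knuckle tops',T([(308,240),(357,248)],.012))
t=plane(d,[cp(x) for x in [(597,283),(699,233),(733,283)]],[0,0,.003]); print('three',t)
k=plane(d,[cp(x) for x in [(635,327),(677,308),(719,289)]],[0,0,.010]); print('knuck',k)
# overlay
i=cv2.imread('pics/top0.png')
P=[o+Rm@np.array(p) for p in [(-.24,.16,0),(-.24,-.16,0),(0,-.16,0),(0,.16,0),(-.24,.163,.022),(-.24,-.163,.022),(0,-.163,.022),(0,.163,.022)]]
print(((proj(d,P)-[260,170])*3.3).round())
s=load('side0'); print(proj(s,P).round(1))
E
```

```text
upper edge [[ 0.44417549  0.1429533   0.08      ]
 [ 0.45632205 -0.17179008  0.08      ]] 0.31497766988867354
yaw 0.038572812965321335
origin [ 0.68290854 -0.00516321  0.02182978]
stop end wall tops in tray [[ 0.00158596  0.16340921  0.022     ]
 [ 0.00521634 -0.16153646  0.022     ]]
upper end in tray [[-0.2481105   0.15767124  0.022     ]
 [-0.2351155  -0.16105926  0.022     ]]
strike [[-0.01478846  0.14694625  0.003     ]
 [-0.01659332  0.12021873  0.003     ]
 [-0.10904799  0.11922301  0.003     ]
 [-0.1088697   0.14848881  0.003     ]]
two free/knk corners [[-0.114968   -0.03601804  0.003     ]
 [-0.13396338 -0.13451497  0.003     ]
 [-0.18307827 -0.12698797  0.003     ]
 [-0.16608123 -0.02664858  0.003     ]]
two knuckle tops [[-0.16993229 -0.05652455  0.012     ]
 [-0.17931404 -0.09471876  0.012     ]]
three [[ 0.48994196 -0.3130731   0.003     ]
 [ 0.53001164 -0.40179152  0.003     ]
 [ 0.48691735 -0.4275022   0.003     ]]
knuck [[ 0.45168764 -0.34085117  0.01      ]
 [ 0.46657603 -0.37689753  0.01      ]
 [ 0.48152226 -0.41309727  0.01      ]]
[[ 37. 345.]
 [445. 319.]
 [412.  50.]
 [ 33.  73.]
 [ 30. 336.]
 [452. 310.]
 [418.  37.]
 [ 26.  61.]]
[[309.1 301.6]
 [383.2 243.1]
 [317.9 229. ]
 [242.6 279.6]
 [306.7 294.6]
 [382.9 235.6]
 [317.3 222.1]
 [239.9 273.1]]
```

Emit:
{"api": "servo_tool", "payload": {
  "commands": [
    [0.027,-0.013,0.005,0],
    [0.027,-0.013,0.005,0],
    [0.027,-0.013,0.005,0],
    [0.027,-0.013,0.005,0],
    [0.027,-0.013,0.005,0],
    [0.027,-0.013,0.005,0],
    [0.027,-0.013,0.005,0],
    [0.027,-0.013,0.005,0],
    [0.027,-0.013,0.005,0],
    [0.024,-0.012,0.005,0],
    [0,0,0,0],
    [0,0,0,0]
  ],
  "jaw": 1
}}

```text
time: 1.1
eef_pos: [0.4844, -0.3659, 0.1803]
orientation: [0.973, 0.233, -0.001, -0.001]
wrist_force: [-0.2, 0.3, 0.3]
width: 0.0854
```

Emit:
{"api": "servo_tool", "payload": {
  "commands": [
    [0,0,0,-7.1],
    [0,0,0,-7.1],
    [0,0,0,-7.1],
    [0,0,0,-7.1],
    [0,0,0,-7.1],
    [0,0,0,-7.1],
    [0,0,0,-7.1],
    [0,0,0,-7.1],
    [0,0,0,-7.1],
    [0,0,0,-7.1],
    [0,0,0,-7.1],
    [0,0,0,-7.1]
  ]
}}

```text
time: 2.1
eef_pos: [0.4833, -0.3689, 0.1815]
orientation: [0.558, 0.83, -0.0, 0.0]
wrist_force: [-0.2, -0.1, -1.0]
width: 0.0854
```

```bash
cat >> h.py <<'E'
def tool(P=None,heading=None):
    """tool pose; move needed to world point P and tool-y world heading (deg)"""
    from plant import r
    o=r.observe(); M=R.from_quat(o['orientation']).as_matrix(); p=np.array(o['eef_pos'])
    h=np.degrees(np.arctan2(M[1,1],M[0,1]))
    print('t',round(o['time'],2),'tcp',p.round(4),'heading y',round(h,2),'tilt',round(float(M[2,2]),4),'F',np.round(o['wrist_force'],1),'w',round(o['width'],4),'q6',round(o['joint_pos'][5],2))
    if P is not None: print('tool shift',((np.array(P)-p)@M).round(4))
    if heading is not None: print('turn',round((h-heading+90)%180-90,2))
    return o
E
python3 - <<'E'
from h import *
tool([.484,-.368,.1],22.3)
d=grab('wrist','w1'); tool()
E
```

```text
t 2.1 tcp [ 0.4833 -0.3689  0.1815] heading y 22.2 tilt -1.0 F [-0.2 -0.1 -1. ] w 0.0854 q6 -1.21
tool shift [0.0006 0.001  0.0815]
turn -0.1
t 2.15 tcp [ 0.4833 -0.3688  0.1814] heading y 22.42 tilt -1.0 F [-0.4 -0.7  0.1] w 0.0855 q6 -1.21
```

View pics/w1.png

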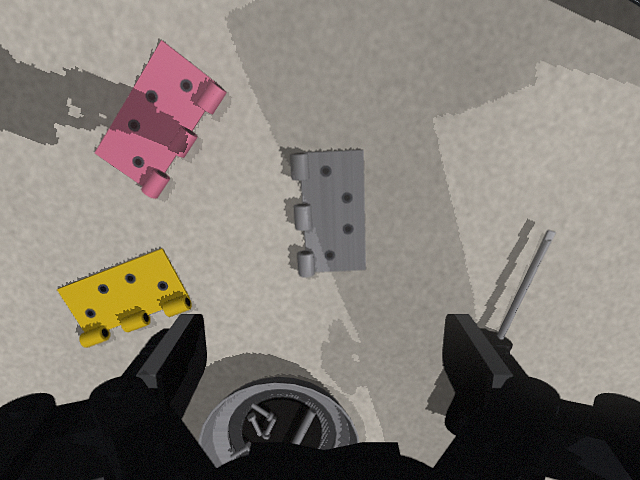

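The wrist view shows the grey leaf with its free edge running from (363,150) to (366,269) and its knuckles at (300,166), (303,216) and (306,263). I'll convert these to world coordinates.

Run:
```python
from h import *
d=load('w1')
f=plane(d,[(363,150),(366,269)],[0,0,.003]); k=plane(d,[(300,166),(303,217),(306,264)],[0,0,.012]); print(f,k)
v=f[0]-f[1]; print(np.linalg.norm(v)); n=np.array([-v[1],v[0],0])/np.linalg.norm(v); 
if n[0]<0:n=-n
m=f.mean(0); org=m-n*.05; g=m-n*.0285; print('heading',np.degrees(np.arctan2(n[1],n[0])),'org',org,'knuckle mean',k.mean(0),'grasp',g)
tool([g[0],g[1],.001],np.degrees(np.arctan2(n[1],n[0])))
```

```text
[[ 0.49296268 -0.31164292  0.003     ]
 [ 0.53508471 -0.40084268  0.003     ]] [[ 0.45239828 -0.34010445  0.012     ]
 [ 0.46894422 -0.37641135  0.012     ]
 [ 0.48558034 -0.41242293  0.012     ]]
0.09864512689743833
heading 25.277681553472245 org [ 0.46881125 -0.37759308  0.003     ] knuckle mean [ 0.46897428 -0.37631291  0.012     ] grasp [ 0.4882526  -0.36841246  0.003     ]
t 2.15 tcp [ 0.4833 -0.3688  0.1814] heading y 22.42 tilt -1.0 F [-0.4 -0.7  0.1] w 0.0855 q6 -1.21
tool shift [-0.0014  0.0048  0.1804]
turn -2.86
```

Emit:
{"api": "servo_tool", "payload": {
  "commands": [
    [-0.001,0.003,0.02,-2.8],
    [0,0.002,0.02,0],
    [0,0,0.02,0],
    [0,0,0.02,0],
    [0,0,0.02,0],
    [0,0,0.02,0],
    [0,0,0.02,0],
    [0,0,0.02,0],
    [0,0,0.013,0],
    [0,0,0,0]
  ],
  "jaw": 0.79
}}

```text
time: 2.98
eef_pos: [0.4868, -0.3654, 0.0049]
orientation: [0.54, 0.841, 0.001, -0.003]
wrist_force: [-1.0, 0.5, -0.4]
width: 0.0678
```

Run:
```python
from h import *
tool([.4883,-.3684,0],25.3)
d=grab('wrist','w2')
```

```text
t 2.98 tcp [ 0.4868 -0.3654  0.0049] heading y 24.59 tilt -1.0 F [-1.   0.5 -0.4] w 0.0678 q6 -1.24
tool shift [-0.0034  0.0001  0.0048]
turn -0.71
```

View pics/w2.png

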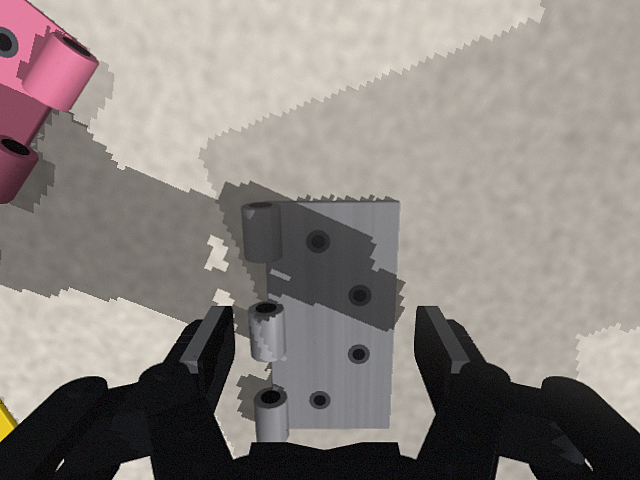

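The fingers straddle the leaf, with tips at (222,320) and (430,320) and the middle knuckle at (267,333). I'll descend gently to touch.

Emit:
{"api": "servo_tool", "payload": {
  "commands": [
    [-0.003,0,0.003,-0.7],
    [0,0,0.002,0],
    [0,0,0.002,0],
    [0,0,0.001,0],
    [0,0,0,0]
  ]
}}

```text
time: 3.45
eef_pos: [0.4906, -0.3692, 0.0007]
orientation: [0.534, 0.845, -0.0, 0.0]
wrist_force: [0.1, 0.1, -0.2]
width: 0.0678
```

Emit:
{"api": "servo_tool", "payload": {
  "commands": [
    [0,0,0.001,0],
    [0,0,0.001,0],
    [0,0,0.001,0],
    [0,0,0,0]
  ]
}}

```text
time: 3.78
eef_pos: [0.4903, -0.3689, -0.0029]
orientation: [0.534, 0.845, 0.0, -0.0]
wrist_force: [1.0, 1.0, 0.1]
width: 0.0675
```

Emit:
{"api": "servo_tool", "payload": {
  "commands": [
    [0,0,0.001,0],
    [0,0,0.001,0],
    [0,0,0,0]
  ]
}}

```text
time: 4.03
eef_pos: [0.4903, -0.369, -0.0049]
orientation: [0.534, 0.845, 0.0, -0.0]
wrist_force: [-0.4, 0.2, 0.4]
width: 0.0674
```

Emit:
{"api": "servo_tool", "payload": {
  "commands": [
    [0,0,0.001,0],
    [0,0,0,0]
  ]
}}

```text
time: 4.2
eef_pos: [0.4903, -0.369, -0.0059]
orientation: [0.534, 0.845, 0.0, -0.0]
wrist_force: [-0.0, -0.1, -0.3]
width: 0.068
```

Emit:
{"api": "servo_tool", "payload": {
  "commands": [
    [0,0,0.001,0],
    [0,0,0,0]
  ]
}}

```text
time: 4.37
eef_pos: [0.4903, -0.369, -0.0068]
orientation: [0.534, 0.845, 0.0, -0.0]
wrist_force: [-0.4, -0.2, -0.2]
width: 0.0672
```

Emit:
{"api": "servo_tool", "payload": {
  "commands": [
    [0,0,0.001,0],
    [0,0,0,0]
  ]
}}

```text
time: 4.53
eef_pos: [0.4904, -0.3691, -0.0069]
orientation: [0.534, 0.846, 0.0, -0.0]
wrist_force: [-1.3, 0.6, 4.2]
width: 0.0673
```

Emit:
{"api": "servo_tool", "payload": {
  "commands": [
    [0,0,0.001,0],
    [0,0,0,0]
  ]
}}

```text
time: 4.7
eef_pos: [0.4905, -0.3691, -0.0069]
orientation: [0.534, 0.846, 0.0, -0.001]
wrist_force: [-4.8, 3.1, 9.5]
width: 0.0677
```

Emit:
{"api": "servo_tool", "payload": {
  "commands": [
    [0,0,-0.005,0],
    [0,0,0,0]
  ]
}}

```text
time: 4.87
eef_pos: [0.491, -0.3697, -0.0027]
orientation: [0.534, 0.845, -0.0, 0.001]
wrist_force: [-0.0, -0.9, -0.2]
width: 0.0673
```

Emit:
{"api": "servo_tool", "payload": {
  "commands": [
    [0,0,0,0],
    [0,0,0,0],
    [0,0,0,0],
    [0,0,0,0],
    [0,0,0,0],
    [0,0,0,0]
  ],
  "jaw": 0.4
}}

```text
time: 5.37
eef_pos: [0.4906, -0.3697, -0.0026]
orientation: [0.534, 0.846, -0.0, 0.0]
wrist_force: [-2.4, 0.7, 6.3]
width: 0.054
```

Emit:
{"api": "servo_tool", "payload": {
  "commands": [
    [0,0,-0.002,0],
    [0,0,-0.004,0],
    [0,0,-0.008,0],
    [0,0,-0.016,0],
    [0,0,-0.02,0],
    [0,0,0,0]
  ]
}}

```text
time: 5.87
eef_pos: [0.4925, -0.3711, 0.0505]
orientation: [0.534, 0.846, -0.001, 0.004]
wrist_force: [0.4, -0.6, -0.6]
width: 0.0535
```

Run:
```python
from h import *
tool(); d=grab('wrist','w3')
```

```text
t 5.87 tcp [ 0.4925 -0.3711  0.0505] heading y 25.45 tilt -1.0 F [ 0.4 -0.6 -0.6] w 0.0535 q6 -1.25
```

View pics/w3.png

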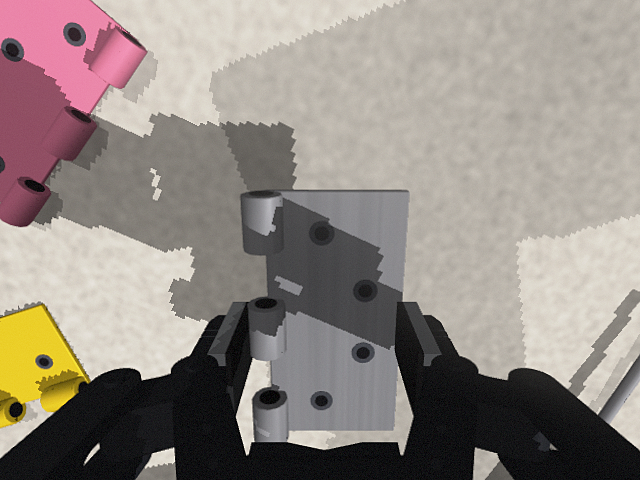

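```bash
cat >> h.py <<'E'
YAW=.0386; RM=R.from_euler('zy',[YAW,S]).as_matrix(); O=np.array([.6829,-.0052,.0218])
def tw(p): return O+RM@np.array(p,float)
E
python3 - <<'E'
from h import *
d=load('w3'); o=tool(); p=np.array(o['eef_pos']); M=R.from_quat(o['orientation']).as_matrix()
z=p[2]+.0026
f=plane(d,[(408,190),(395,430)],[0,0,z+.003]); k=plane(d,[(262,222),(266,330),(270,418)],[0,0,z+.012])
print(((f-p)@M).round(4),((k-p)@M).round(4))
w=tw([-.175,.045,0]); print('leaf origin target',w)
h=[np.cos(YAW),np.sin(YAW)]
print('tcp target',w[:2]+.0215*np.array(h))
tool([*(w[:2]+.0215*np.array(h)),.17],np.degrees(YAW))
E
```

```text
t 5.92 tcp [ 0.4919 -0.3705  0.0489] heading y 25.45 tilt -1.0 F [ 0.1  0.6 -1.2] w 0.0535 q6 -1.25
[[ 0.0512  0.0297 -0.0058]
 [-0.0499  0.0304 -0.0053]] [[ 0.0424 -0.0194 -0.0149]
 [ 0.0024 -0.0198 -0.0146]
 [-0.0358 -0.0199 -0.0144]]
leaf origin target [0.51156772 0.03301316 0.06463695]
tcp target [0.53305171 0.03384285]
t 5.92 tcp [ 0.4919 -0.3705  0.0489] heading y 25.45 tilt -1.0 F [ 0.1  0.6 -1.2] w 0.0535 q6 -1.25
tool shift [ 0.3468  0.2112 -0.1226]
turn 23.24
```

Emit:
{"api": "servo_tool", "payload": {
  "commands": [
    [0,0,-0.03,0],
    [0,0,-0.03,0],
    [0,0,-0.03,0],
    [0.01,0.006,-0.032,0],
    [0.025,0.015,0,0],
    [0.032,0.02,0,0],
    [0.035,0.021,0,0],
    [0.035,0.021,0,0],
    [0.035,0.021,0,0],
    [0.035,0.021,0,0],
    [0.035,0.021,0,0],
    [0.035,0.021,0,0]
  ]
}}

```text
time: 6.92
eef_pos: [0.5212, -0.0451, 0.1669]
orientation: [0.534, 0.845, -0.0, -0.001]
wrist_force: [1.8, -0.1, -0.9]
width: 0.0534
```

Emit:
{"api": "servo_tool", "payload": {
  "commands": [
    [0.03,0.019,0,0],
    [0.025,0.015,0,0],
    [0.015,0.01,0,0],
    [0,0,0,6],
    [0,0,0,6],
    [0,0,0,6],
    [0,0,0,5.2],
    [0,0,0,0],
    [0,0,0,0]
  ]
}}

```text
time: 7.67
eef_pos: [0.5312, 0.035, 0.1671]
orientation: [0.692, 0.722, -0.001, -0.001]
wrist_force: [0.1, -0.0, -1.6]
width: 0.0538
```

Run:
```python
from h import *
tool([.533,.0338,.0663],np.degrees(YAW)); d=grab('wrist','w4')
```

```text
t 7.67 tcp [0.5312 0.035  0.1671] heading y 2.38 tilt -1.0 F [ 0.1 -0.  -1.6] w 0.0538 q6 -0.17
tool shift [-0.0013  0.002   0.1008]
turn 0.17
```

View pics/w4.png

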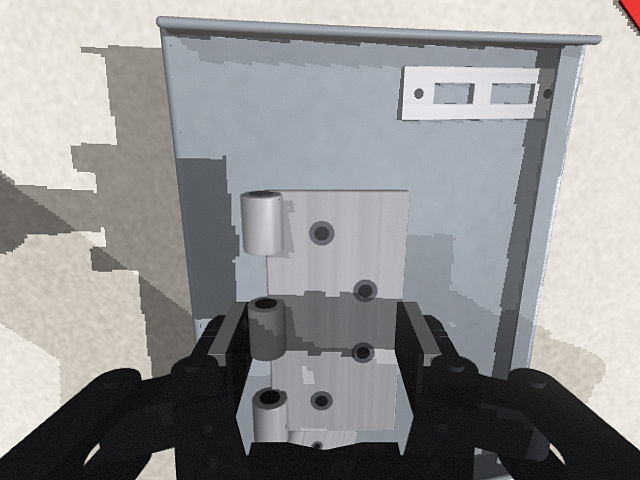

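Run:
```python
from h import *
d=load('w4'); n=RM[:,2]
print('strike',((plane(d,[(404,67),(398,119),(540,120)],tw([0,0,.003]),n)-O)@RM).round(4))
print('left deck/upper edge end',((plane(d,[(165,30),(197,345)],tw([0,0,.022]),n)-O)@RM).round(4))
print('leaf two pt',((plane(d,[(318,443)],tw([0,0,.003]),n)-O)@RM).round(4))
```

```text
strike [[-0.1079  0.1486  0.003 ]
 [-0.1097  0.1198  0.003 ]
 [-0.0095  0.1183  0.003 ]]
left deck/upper edge end [[-0.2353  0.1592  0.022 ]
 [-0.2364 -0.006   0.022 ]]
leaf two pt [[-0.1596 -0.1132  0.003 ]]
```

Emit:
{"api": "servo_tool", "payload": {
  "commands": [
    [-0.001,0.002,0.01,0],
    [0,0,0.02,0],
    [0,0,0.02,0],
    [0,0,0.015,0],
    [0,0,0.01,0],
    [0,0,0.01,0],
    [0,0,0.006,0],
    [0,0,0.004,0],
    [0,0,0.002,0],
    [0,0,0,0]
  ]
}}

```text
time: 8.55
eef_pos: [0.5341, 0.0339, 0.0714]
orientation: [0.693, 0.721, 0.0, 0.0]
wrist_force: [-0.2, 0.7, -2.2]
width: 0.0539
```

Emit:
{"api": "servo_tool", "payload": {
  "commands": [
    [0,0,0.002,0],
    [0,0,0.001,0],
    [0,0,0,0]
  ]
}}

```text
time: 8.8
eef_pos: [0.5341, 0.034, 0.0686]
orientation: [0.693, 0.721, 0.0, 0.0]
wrist_force: [-0.3, 0.2, -1.2]
width: 0.0538
```

Emit:
{"api": "servo_tool", "payload": {
  "commands": [
    [0,0,0.001,0],
    [0,0,0,0]
  ]
}}

```text
time: 8.97
eef_pos: [0.5339, 0.034, 0.0674]
orientation: [0.693, 0.721, 0.0, 0.0]
wrist_force: [0.1, -0.3, -1.0]
width: 0.0539
```

Emit:
{"api": "servo_tool", "payload": {
  "commands": [
    [0,0,0.001,0],
    [0,0,0,0]
  ]
}}

```text
time: 9.13
eef_pos: [0.5338, 0.034, 0.0662]
orientation: [0.693, 0.721, -0.0, -0.0]
wrist_force: [0.6, 0.4, -0.0]
width: 0.0536
```

Emit:
{"api": "servo_tool", "payload": {
  "commands": [
    [0,0,0,0],
    [0,0,0,0],
    [0,0,0,0],
    [0,0,0,0],
    [0,0,0,0],
    [0,0,0,0]
  ],
  "jaw": 1
}}

```text
time: 9.63
eef_pos: [0.534, 0.034, 0.0665]
orientation: [0.693, 0.721, 0.0, 0.0]
wrist_force: [0.5, -0.6, 0.0]
width: 0.085
```

Emit:
{"api": "servo_tool", "payload": {
  "commands": [
    [0,0,-0.01,0],
    [0,0,-0.02,0],
    [0,0,-0.03,0],
    [0,0,-0.03,0],
    [0,0,-0.03,0],
    [0,0,-0.02,0],
    [0,0,0,0]
  ]
}}

```text
time: 10.22
eef_pos: [0.5371, 0.0337, 0.2134]
orientation: [0.693, 0.721, 0.004, 0.005]
wrist_force: [0.2, -0.1, 0.4]
width: 0.0855
```

Run:
```python
from h import *
tool(); d=grab('wrist','w5')
```

```text
t 10.22 tcp [0.5371 0.0337 0.2134] heading y 2.25 tilt -0.9999 F [ 0.2 -0.1  0.4] w 0.0855 q6 -0.17
```

View pics/w5.png

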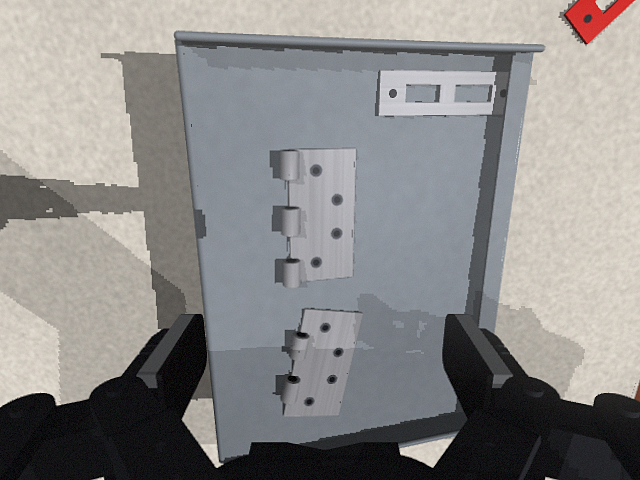

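Leaf three lies flat, with its free edge from (356,149) to (353,276). Leaf two's free edge runs from (361,312) to (338,414), and the strike has not moved. Now I plan the pushes.

Run:
```python
from h import *
d=load('w5'); n=RM[:,2]
def T(c,h): return ((plane(d,c,tw([0,0,h]),n)-O)@RM).round(4)
print('3 free',T([(356,149),(353,276)],.003)); print('3 k',T([(290,165),(291,221),(291,272)],.012).tolist())
print('2 free',T([(361,312),(338,414)],.003)); print('2 k',T([(298,346),(291,388)],.012).tolist())
print('strike',T([(380,71),(376,114)],.003))
# push start for leaf three: front face of fingers 15mm uphill of knuckles
for nm,x,y in (('3',-.21,.045),('2',-.215,-.078)): print(nm,tw([x,y,0]))
tool([*tw([-.21,.045,0])[:2],.15],np.degrees(YAW)+90)
```

```text
3 free [[-0.1236  0.0964  0.003 ]
 [-0.1234 -0.003   0.003 ]]
3 k [[-0.1737, 0.0878, 0.012], [-0.174, 0.0485, 0.012], [-0.1749, 0.0095, 0.012]]
2 free [[-0.1157 -0.0361  0.003 ]
 [-0.1344 -0.1345  0.003 ]]
2 k [[-0.1709, -0.0538, 0.012], [-0.1773, -0.0918, 0.012]]
strike [[-0.1077  0.1485  0.003 ]
 [-0.1093  0.1204  0.003 ]]
3 [0.47763821 0.03166249 0.0731201 ]
2 [ 0.47739601 -0.09143884  0.07318066]
t 10.27 tcp [0.5358 0.0338 0.2103] heading y 2.25 tilt -1.0 F [-0.6  0.3 -0.5] w 0.0852 q6 -0.17
tool shift [ 0.0002 -0.0586  0.0599]
turn -89.96
```

Emit:
{"api": "servo_tool", "payload": {
  "commands": [
    [0,-0.02,0.02,0],
    [0,-0.02,0.02,0],
    [0,-0.014,0.02,0],
    [0,0,0,7],
    [0,0,0,7],
    [0,0,0,7],
    [0,0,0,7],
    [0,0,0,7],
    [0,0,0,7],
    [0,0,0,7],
    [0,0,0,7],
    [0,0,0,7]
  ],
  "jaw": 0.78
}}

```text
time: 11.27
eef_pos: [0.4786, 0.0321, 0.1446]
orientation: [0.968, 0.25, -0.002, -0.001]
wrist_force: [1.5, -1.0, -0.6]
width: 0.0667
```

Emit:
{"api": "servo_tool", "payload": {
  "commands": [
    [0,0,0,7],
    [0,0,0,7],
    [0,0,0,7],
    [0,0,0,6],
    [0,0,0,0],
    [0,0,0,0]
  ]
}}

```text
time: 11.77
eef_pos: [0.479, 0.032, 0.1451]
orientation: [1.0, 0.021, -0.001, -0.0]
wrist_force: [-0.3, 0.0, 0.5]
width: 0.0667
```

Run:
```python
from h import *
w=tw([-.205,.047,0]); print(w); tool([*w[:2],.069],np.degrees(YAW)+90)
```

```text
[0.4824104  0.03385396 0.07192694]
t 11.77 tcp [0.479  0.032  0.1451] heading y -87.6 tilt -1.0 F [-0.3  0.   0.5] w 0.0667 q6 1.38
tool shift [ 0.0037 -0.0017  0.0761]
turn 0.19
```

Emit:
{"api": "servo_tool", "payload": {
  "commands": [
    [0.003,-0.002,0.015,0],
    [0,0,0.02,0],
    [0,0,0.015,0],
    [0,0,0.012,0],
    [0,0,0.006,0],
    [0,0,0.004,0],
    [0,0,0.002,0],
    [0,0,0,0]
  ]
}}

```text
time: 12.43
eef_pos: [0.4829, 0.034, 0.0723]
orientation: [1.0, 0.02, -0.0, -0.0]
wrist_force: [0.2, 0.3, -0.4]
width: 0.0664
```

Emit:
{"api": "servo_tool", "payload": {
  "commands": [
    [0,0,0.001,0],
    [0,0,0,0]
  ]
}}

```text
time: 12.6
eef_pos: [0.4834, 0.0339, 0.072]
orientation: [1.0, 0.02, 0.001, 0.0]
wrist_force: [0.3, -0.7, -0.1]
width: 0.0665
```

Emit:
{"api": "servo_tool", "payload": {
  "commands": [
    [0,0,0.001,0],
    [0,0,0,0],
    [0,0,0,0]
  ]
}}

```text
time: 12.85
eef_pos: [0.483, 0.034, 0.0705]
orientation: [1.0, 0.02, 0.0, 0.0]
wrist_force: [-0.6, 0.4, -0.2]
width: 0.0667
```

Emit:
{"api": "servo_tool", "payload": {
  "commands": [
    [0.0049,0,0.0012,0],
    [0.0049,0,0.0012,0],
    [0.0049,0,0.0012,0],
    [0.0049,0,0.0012,0],
    [0.0049,0,0.0012,0],
    [0.0049,0,0.0012,0],
    [0,0,0,0]
  ]
}}

```text
time: 13.43
eef_pos: [0.5133, 0.0351, 0.063]
orientation: [1.0, 0.02, 0.0, 0.0]
wrist_force: [0.2, -0.2, 0.4]
width: 0.0667
```

Emit:
{"api": "servo_tool", "payload": {
  "commands": [
    [0.0078,0,0.002,0],
    [0.0078,0,0.0019,0],
    [0.0078,0,0.002,0],
    [0.0078,0,0.0019,0],
    [0.0078,0,0.002,0],
    [0.0078,0,0.0019,0],
    [0.0078,0,0.002,0],
    [0.0078,0,0.0019,0],
    [0.0078,0,0.002,0],
    [0.0078,0,0.0019,0],
    [0,0,0,0]
  ]
}}

```text
time: 14.35
eef_pos: [0.5917, 0.0381, 0.0435]
orientation: [1.0, 0.02, 0.001, 0.0]
wrist_force: [-1.1, -0.4, 0.3]
width: 0.0667
```

Run:
```python
from h import *
tool(); d=grab('wrist','w6')
```

```text
t 14.35 tcp [0.5917 0.0381 0.0435] heading y -87.76 tilt -1.0 F [-1.1 -0.4  0.3] w 0.0667 q6 1.42
```

View pics/w6.png

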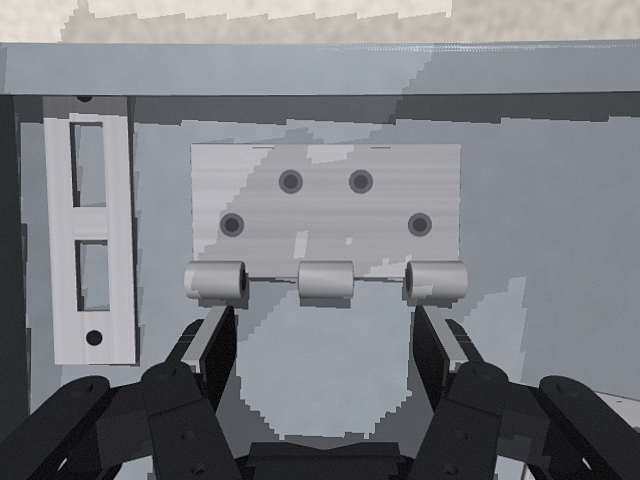

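Leaf three is square, with its free edge at row 145 and the lip at row 95. The fingers push on the outer knuckles and the strike is clear. I'll finish against the stop, watching the force.

Emit:
{"api": "servo_tool", "payload": {
  "commands": [
    [0.0049,0,0.0012,0],
    [0.0049,0,0.0012,0],
    [0.0049,0,0.0012,0],
    [0.0049,0,0.0012,0],
    [0.0019,0,0.0005,0],
    [0,0,0,0]
  ]
}}

```text
time: 14.9
eef_pos: [0.6123, 0.039, 0.0383]
orientation: [1.0, 0.02, 0.0, 0.0]
wrist_force: [0.6, 0.2, -0.5]
width: 0.0664
```

Emit:
{"api": "servo_tool", "payload": {
  "commands": [
    [0.0019,0,0.0005,0],
    [0.0019,0,0.0005,0],
    [0,0,0,0]
  ]
}}

```text
time: 15.15
eef_pos: [0.6157, 0.0392, 0.0373]
orientation: [1.0, 0.02, 0.0, 0.0]
wrist_force: [0.3, -1.1, -0.0]
width: 0.0668
```

Emit:
{"api": "servo_tool", "payload": {
  "commands": [
    [0.001,0,0.0002,0],
    [0.001,0,0.0003,0],
    [0,0,0,0]
  ]
}}

```text
time: 15.4
eef_pos: [0.6176, 0.0393, 0.0368]
orientation: [1.0, 0.02, 0.0, -0.0]
wrist_force: [0.8, -1.0, -0.1]
width: 0.0664
```

Emit:
{"api": "servo_tool", "payload": {
  "commands": [
    [0.001,0,0.0002,0],
    [0.001,0,0.0003,0],
    [0,0,0,0]
  ]
}}

```text
time: 15.65
eef_pos: [0.6196, 0.0393, 0.0363]
orientation: [1.0, 0.02, 0.0, -0.0]
wrist_force: [0.7, 0.1, -0.2]
width: 0.0669
```

Emit:
{"api": "servo_tool", "payload": {
  "commands": [
    [0.001,0,0.0002,0],
    [0.001,0,0.0003,0],
    [0,0,0,0]
  ]
}}

```text
time: 15.9
eef_pos: [0.6215, 0.0394, 0.0358]
orientation: [1.0, 0.02, -0.0, 0.0]
wrist_force: [-0.3, 0.7, 1.2]
width: 0.0668
```

Emit:
{"api": "servo_tool", "payload": {
  "commands": [
    [0.001,0,0.0002,0],
    [0.001,0,0.0003,0],
    [0,0,0,0]
  ]
}}

```text
time: 16.15
eef_pos: [0.6219, 0.0393, 0.0356]
orientation: [1.0, 0.02, -0.003, 0.0]
wrist_force: [-7.2, -2.1, 5.9]
width: 0.0667
```

Emit:
{"api": "servo_tool", "payload": {
  "commands": [
    [0.001,0,0.0002,0],
    [0,0,0,0],
    [-0.01,0,-0.004,0],
    [-0.02,0,-0.015,0],
    [-0.02,0,-0.02,0],
    [-0.02,0,-0.02,0],
    [-0.025,0.025,-0.02,0],
    [-0.025,0.03,-0.015,0],
    [-0.01,0.035,0,0],
    [-0.005,0.03,0,0],
    [0,0,0,0],
    [0,0,0,0]
  ]
}}

```text
time: 17.15
eef_pos: [0.4943, -0.0868, 0.1295]
orientation: [1.0, 0.018, 0.001, 0.0]
wrist_force: [-0.2, 0.2, 0.2]
width: 0.0667
```

Run:
```python
from h import *
w=tw([-.21,-.073,0]); print(w); tool([*w[:2],.0768],np.degrees(YAW)+90)
```

```text
[ 0.48205589 -0.08624961  0.07201558]
t 17.15 tcp [ 0.4943 -0.0868  0.1295] heading y -87.95 tilt -1.0 F [-0.2  0.2  0.2] w 0.0667 q6 1.16
tool shift [-0.0123 -0.001   0.0527]
turn -0.16
```

Emit:
{"api": "servo_tool", "payload": {
  "commands": [
    [-0.012,0,0.005,0],
    [0,0,0.01,0],
    [0,0,0.015,0],
    [0,0,0.012,0],
    [0,0,0.006,0],
    [0,0,0.004,0],
    [0,0,0,0],
    [0,0,0,0]
  ],
  "jaw": 0.3
}}

```text
time: 17.82
eef_pos: [0.4828, -0.0856, 0.077]
orientation: [1.0, 0.02, 0.0, 0.0]
wrist_force: [-0.4, -0.2, -0.8]
width: 0.0257
```

Run:
```python
from h import *
w=tw([-.21,-.073,0]); tool([*w[:2],.0764],np.degrees(YAW)+90)
```

```text
t 17.82 tcp [ 0.4828 -0.0856  0.077 ] heading y -87.71 tilt -1.0 F [-0.4 -0.2 -0.8] w 0.0257 q6 1.15
tool shift [-0.0008  0.0006  0.0006]
turn 0.08
```

Emit:
{"api": "servo_tool", "payload": {
  "commands": [
    [0.0058,0,0.0014,0],
    [0.0058,0,0.0015,0],
    [0.0058,0,0.0014,0],
    [0.0058,0,0.0015,0],
    [0.0058,0,0.0014,0],
    [0.0058,0,0.0015,0],
    [0.0058,0,0.0014,0],
    [0.0058,0,0.0015,0],
    [0.0058,0,0.0014,0],
    [0.0058,0,0.0015,0],
    [0,0,0,0]
  ]
}}

```text
time: 18.73
eef_pos: [0.5413, -0.0838, 0.0623]
orientation: [1.0, 0.02, 0.0, -0.0]
wrist_force: [0.1, -0.0, -0.2]
width: 0.0257
```

Run:
```python
from h import *
tool(); d=grab('wrist','w7')
```

```text
t 18.73 tcp [ 0.5413 -0.0838  0.0623] heading y -87.75 tilt -1.0 F [ 0.1 -0.  -0.2] w 0.0257 q6 1.19
```

View pics/w7.png

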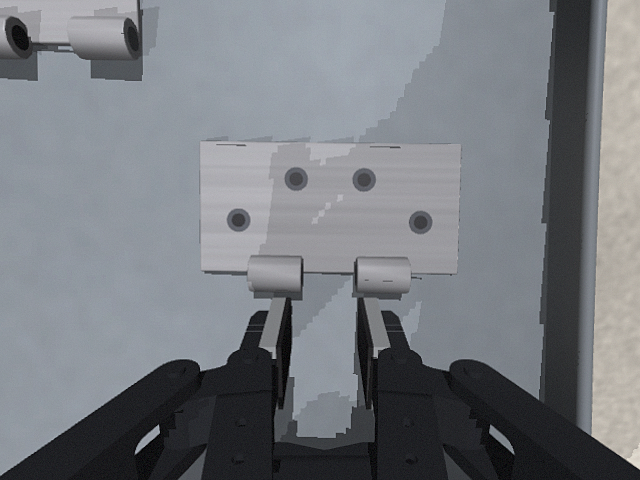

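Leaf two is now square to the fingers, with its free edge running from (201,141) to (461,144), clear of the wall and of leaf three. I'll continue.

Emit:
{"api": "servo_tool", "payload": {
  "commands": [
    [0.0068,0,0.0017,0],
    [0.0068,0,0.0017,0],
    [0.0068,0,0.0017,0],
    [0.0068,0,0.0017,0],
    [0.0068,0,0.0017,0],
    [0.0068,0,0.0017,0],
    [0.0068,0,0.0017,0],
    [0.0068,0,0.0017,0],
    [0.0068,0,0.0017,0],
    [0.0068,0,0.0017,0],
    [0.0068,0,0.0017,0],
    [0,0,0,0]
  ]
}}

```text
time: 19.78
eef_pos: [0.6163, -0.0809, 0.0437]
orientation: [1.0, 0.02, 0.0, 0.0]
wrist_force: [-0.3, -0.6, -0.0]
width: 0.0255
```

Emit:
{"api": "servo_tool", "payload": {
  "commands": [
    [0.0019,0,0.0005,0],
    [0.0019,0,0.0005,0],
    [0.001,0,0.0002,0],
    [0,0,0,0]
  ]
}}

```text
time: 20.12
eef_pos: [0.6199, -0.0806, 0.0427]
orientation: [1.0, 0.02, 0.0, -0.0]
wrist_force: [-0.6, -0.0, -0.0]
width: 0.0255
```

Emit:
{"api": "servo_tool", "payload": {
  "commands": [
    [0.001,0,0.0002,0],
    [0.001,0,0.0003,0],
    [0,0,0,0]
  ]
}}

```text
time: 20.37
eef_pos: [0.6219, -0.0806, 0.0422]
orientation: [1.0, 0.02, 0.0, 0.0]
wrist_force: [-0.8, 0.5, -0.6]
width: 0.0259
```

Emit:
{"api": "servo_tool", "payload": {
  "commands": [
    [0.001,0,0.0002,0],
    [0.001,0,0.0003,0],
    [0,0,0,0]
  ]
}}

```text
time: 20.62
eef_pos: [0.624, -0.0805, 0.0417]
orientation: [1.0, 0.02, 0.0, -0.0]
wrist_force: [0.9, 0.1, -0.6]
width: 0.0256
```

Emit:
{"api": "servo_tool", "payload": {
  "commands": [
    [0.001,0,0.0002,0],
    [0.001,0,0.0003,0],
    [0,0,0,0]
  ]
}}

```text
time: 20.87
eef_pos: [0.6259, -0.0804, 0.0411]
orientation: [1.0, 0.02, -0.0, 0.0]
wrist_force: [0.1, 0.5, 1.0]
width: 0.0255
```

Emit:
{"api": "servo_tool", "payload": {
  "commands": [
    [0.001,0,0.0002,0],
    [0,0,0,0]
  ]
}}

```text
time: 21.03
eef_pos: [0.6263, -0.0805, 0.041]
orientation: [1.0, 0.02, -0.001, 0.0]
wrist_force: [-3.7, -1.0, 2.7]
width: 0.0255
```

Emit:
{"api": "servo_tool", "payload": {
  "commands": [
    [0.001,0,0.0002,0],
    [0,0,0,0]
  ]
}}

```text
time: 21.2
eef_pos: [0.6265, -0.0805, 0.0409]
orientation: [1.0, 0.02, -0.002, -0.0]
wrist_force: [-7.1, -1.2, 4.9]
width: 0.0259
```

Emit:
{"api": "servo_tool", "payload": {
  "commands": [
    [0.001,0,0.0002,0],
    [0,0,0,0]
  ]
}}

```text
time: 21.37
eef_pos: [0.6266, -0.0805, 0.0408]
orientation: [1.0, 0.02, -0.004, -0.0]
wrist_force: [-8.4, -1.1, 7.1]
width: 0.0261
```

Contact came at x = 0.6266, where predicted. I'll retreat and check.

Emit:
{"api": "servo_tool", "payload": {
  "commands": [
    [-0.006,0,0,0],
    [-0.015,0,-0.01,0],
    [-0.02,-0.01,-0.02,0],
    [-0.02,-0.02,-0.03,0],
    [-0.02,-0.02,-0.03,0],
    [-0.02,-0.02,-0.03,0],
    [0,0,-0.03,0],
    [0,0,-0.02,0],
    [0,0,0,0],
    [0,0,0,0]
  ]
}}

```text
time: 22.2
eef_pos: [0.5262, -0.0142, 0.2122]
orientation: [1.0, 0.02, 0.003, 0.0]
wrist_force: [-0.5, -0.4, -0.0]
width: 0.0257
```

Run:
```python
from h import *
tool(); d=grab('wrist','w8'); grab('top','top8'); grab('side','side8')
```

```text
t 22.2 tcp [ 0.5262 -0.0142  0.2122] heading y -87.74 tilt -1.0 F [-0.5 -0.4 -0. ] w 0.0257 q6 1.31
```

View pics/w8.png

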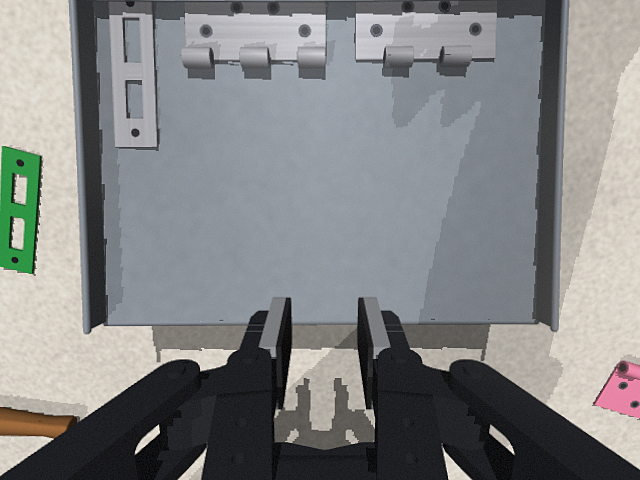

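Both leaves are home side by side: knuckles at rows ~59 and ~56, plates under the lip, strike in place. Here is a numeric check.

Run:
```python
from h import *
RM=R.from_euler('ZY',[.0386,S]).as_matrix()
d=load('w8'); n=RM[:,2]
def T(c,h): return ((plane(d,c,O+n*h,n)-O)@RM).round(4).tolist()
print('3 k',T([(198,57),(312,58)],.012)); print('2 k',T([(399,57),(456,57)],.012)); print('3 plate knuckle edge',T([(186,63),(327,62)],.003),'2',T([(356,60),(496,61)],.003)); print('strike end',T([(116,147),(158,148)],.003))
a=cv2.imread('pics/top0.png').astype(int);b=cv2.imread('pics/top8.png').astype(int)
df=(abs(a-b).max(2)>45).astype('uint8')
for st in cv2.connectedComponentsWithStats(df)[2][1:]:
    if st[4]>25: print('changed',st)
```

```text
3 k [[-0.0475, 0.0856, 0.012], [-0.0479, 0.0064, 0.012]]
2 k [[-0.0474, -0.0541, 0.012], [-0.0476, -0.0937, 0.012]]
3 plate knuckle edge [[-0.0483, 0.097, 0.003], [-0.0473, -0.0041, 0.003]] 2 [[-0.0459, -0.0249, 0.003], [-0.0472, -0.125, 0.003]]
strike end [[-0.1079, 0.1488, 0.003], [-0.1084, 0.1187, 0.003]]
changed [305 186  10   6  40]
changed [337 191  28   3  49]
changed [  210   194   158   286 16949]
changed [440 242  42  35 729]
changed [  332   311   296   169 24049]
changed [552 439   9  16  44]
changed [541 459   5   8  32]
changed [580 464  18   6  31]
```

```bash
python3 -c "
from plant import job; print(job.close_job())"
```

```text
the job is handed in; nothing more can be done
None
```

The job is handed in, at about 22 s on the robot's clock; no verdict was reported.

I gripped the grey three-knuckle leaf across its width, let it go flat on the upper half of the tray with its knuckles uphill, and pushed both leaves down by their knuckles. Each push ended on the back stop, felt as 7–8 N at the wrist.

**Leaves:** in the last wrist picture both lie flat and square to within about 1°, plates under the lip, about 0.12 m apart with the three-knuckle leaf on the left. Their knuckle axes read x ≈ -48 mm against -50 mm when fully home. The strike's end reads about 2 mm high in the same picture, so I take this as calibration error.

**Strike:** it reads within 1–2 mm of where it was before.

**Other things on the table:** the before/after comparison of the top views showed larger changes only around the tray, the leaf's old spot and where the arm had moved. I did not measure each object on its own. The arm still covers part of the area near the pliers and rasp, so the comparison is not conclusive there.

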